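# Pin down the warmer's hold-down bar and set the heat

## Task

Get the buffet warmer ready for service: set the hold-down bar flat on the pan flange over all four studs, then lock it with every R-clip lying on the counter mat, one clip to a stud (any studs), pushing each straight leg through the cross-hole until the bent leg has snapped over the stud and the clip is fully home. Only after that, turn the selector knob to the two-dot mark; leave the saucers, glass and mug undisturbed.

Things in the scene. Friction and masses are not known exactly. Their poses are not given: they have to be found in the camera images.
- warmer: Fixed stainless buffet warmer, 395 wide. Origin on the counter under the middle of its row of 4 studs; x to its back, y along the row, z up. Pan flange top at z=72; front edge at x=-22, free space before it; pan from x=85, 110 high (its handle 140 at x=170); back at x=278. Studs round, 18 thick, at y=-100,-40,40,100, top at z=105 (last 6 mm tapers to 11 thick).
- bar_seat (a point): Point on the flange top (z=72 mm), mid-row, where the middle of the seated bar's underside belongs; axes of the warmer
- bar: Steel hold-down bar, 250 long (y), 40 wide (x), 6 thick, 220 g, four 25 mm holes at y=-100,-40,40,100 that go over the studs. Origin: centre of its underside. Black upright grip block in the middle, 14 thick (x), 36 long (y), from 6 to 34 mm above the underside. Works either way round.
- selector (a joint): Warmer's selector knob: 0 at the plain bar mark (off), grows clockwise seen from above. Sprung detents every 0.785 rad: 0 off, 0.785 one dot, 1.571 two dots, 2.356 three dots (end stop). About 0.07 N m takes it over the peak half-way; let go, it settles in the nearest detent.
- selector_grip (a point): On the knob's upright axis, 88 mm above the counter. Finger bar 44 long, 12 thick, its top 10 mm above this point and its foot 12 below, on a 48 mm disc on the panel (z=68). x runs along the bar to the white pointer line and turns with the knob. Knob at (30,-200) in the warmer's axes; white marks round it.
- saucers: Stack of white saucers, 128 wide, 47 high, bystander; origin centre of underside
- glass1: Upturned drinking glass, 72 wide, 92 high, bystander; origin centre of underside
- cup: White mug, 76 wide, 70 high, bystander; origin centre of underside
- stud1_hole (a point): Centre of stud 1's cross-hole, 91 mm above the counter, 13 above the seated bar's top. The hole runs along the warmer's x through the 18 mm stud, 10 wide by 8 mm high clear; axes of the warmer
- stud2_hole (a point): Centre of stud 2's cross-hole, 91 mm above the counter, 13 above the seated bar's top. The hole runs along the warmer's x through the 18 mm stud, 10 wide by 8 mm high clear; axes of the warmer
- stud3_hole (a point): Centre of stud 3's cross-hole, 91 mm above the counter, 13 above the seated bar's top. The hole runs along the warmer's x through the 18 mm stud, 10 wide by 8 mm high clear; axes of the warmer
- stud4_hole (a point): Centre of stud 4's cross-hole, 91 mm above the counter, 13 above the seated bar's top. The hole runs along the warmer's x through the 18 mm stud, 10 wide by 8 mm high clear; axes of the warmer
- clip1: R-clip lying flat, 43 g; may be absent. Origin: middle of its white tab, 30 long (x), 24 wide (y), 16 thick; grip its sides across y. Legs run to +x at mid-thickness: straight leg 4 mm wire at y=-6, tip at x=64; springy bent leg 4 mm wire on the +y side, root (13,7), bend (43,3), flared tip (56,13.5). Either face may be up.
- clip1_seat (a point): Point on the straight leg at (36,-6,0) in the clip's frame: lies mid-hole (to 5 mm) when the clip is home. A shoulder (11 wide, 14 high) round the leg ends at x=24 and stops on the stud, 3 mm past that. The bent leg rides over the stud at about 2 to 6 N of push, latest when this point is still 7 mm short.
- clip2: R-clip lying flat, 43 g; may be absent. Origin: middle of its white tab, 30 long (x), 24 wide (y), 16 thick; grip its sides across y. Legs run to +x at mid-thickness: straight leg 4 mm wire at y=-6, tip at x=64; springy bent leg 4 mm wire on the +y side, root (13,7), bend (43,3), flared tip (56,13.5). Either face may be up.
- clip2_seat (a point): Point on the straight leg at (36,-6,0) in the clip's frame: lies mid-hole (to 5 mm) when the clip is home. A shoulder (11 wide, 14 high) round the leg ends at x=24 and stops on the stud, 3 mm past that. The bent leg rides over the stud at about 2 to 6 N of push, latest when this point is still 7 mm short.
- clip3: R-clip lying flat, 43 g; may be absent. Origin: middle of its white tab, 30 long (x), 24 wide (y), 16 thick; grip its sides across y. Legs run to +x at mid-thickness: straight leg 4 mm wire at y=-6, tip at x=64; springy bent leg 4 mm wire on the +y side, root (13,7), bend (43,3), flared tip (56,13.5). Either face may be up.
- clip3_seat (a point): Point on the straight leg at (36,-6,0) in the clip's frame: lies mid-hole (to 5 mm) when the clip is home. A shoulder (11 wide, 14 high) round the leg ends at x=24 and stops on the stud, 3 mm past that. The bent leg rides over the stud at about 2 to 6 N of push, latest when this point is still 7 mm short.
- clip4: R-clip lying flat, 43 g; may be absent. Origin: middle of its white tab, 30 long (x), 24 wide (y), 16 thick; grip its sides across y. Legs run to +x at mid-thickness: straight leg 4 mm wire at y=-6, tip at x=64; springy bent leg 4 mm wire on the +y side, root (13,7), bend (43,3), flared tip (56,13.5). Either face may be up.
- clip4_seat (a point): Point on the straight leg at (36,-6,0) in the clip's frame: lies mid-hole (to 5 mm) when the clip is home. A shoulder (11 wide, 14 high) round the leg ends at x=24 and stops on the stud, 3 mm past that. The bent leg rides over the stud at about 2 to 6 N of push, latest when this point is still 7 mm short.
Mind the look-alikes: they are no part of the job. Leave any purple or turquoise look-alike of the clip4 alone.

How it is judged (in metres and radians):
On the way, in this order (a step that is already met when the one before it is completed fails the run):
1. the bar lies flat on the flange over the four studs (horizontal distance between bar and bar_seat below 0.008 m and z of bar in the frame of bar_seat below 0.004 m and angle between the y axis of bar and the y axis of warmer, either way round below 0.08 rad and angle between bar's own z axis and vertical below 0.06 rad and contact force between the fingers and bar below 0.5 N), for 0.2 s.
2. every clip present is home in a stud's cross-hole, over the seated bar (horizontal distance between bar and bar_seat below 0.008 m and z of bar in the frame of bar_seat below 0.004 m and angle between the y axis of bar and the y axis of warmer, either way round below 0.08 rad and angle between bar's own z axis and vertical below 0.06 rad and ((horizontal distance between clip1_seat and stud1_hole below 0.0065 m and z of clip1_seat in the frame of stud1_hole between -0.004 and 0.004 m and angle between the x axis of clip1 and the x axis of warmer, either way round below 0.35 rad) or (horizontal distance between clip1_seat and stud2_hole below 0.0065 m and z of clip1_seat in the frame of stud2_hole between -0.004 and 0.004 m and angle between the x axis of clip1 and the x axis of warmer, either way round below 0.35 rad) or (horizontal distance between clip1_seat and stud3_hole below 0.0065 m and z of clip1_seat in the frame of stud3_hole between -0.004 and 0.004 m and angle between the x axis of clip1 and the x axis of warmer, either way round below 0.35 rad) or (horizontal distance between clip1_seat and stud4_hole below 0.0065 m and z of clip1_seat in the frame of stud4_hole between -0.004 and 0.004 m and angle between the x axis of clip1 and the x axis of warmer, either way round below 0.35 rad)) and ((horizontal distance between clip2_seat and stud1_hole below 0.0065 m and z of clip2_seat in the frame of stud1_hole between -0.004 and 0.004 m and angle between the x axis of clip2 and the x axis of warmer, either way round below 0.35 rad) or (horizontal distance between clip2_seat and stud2_hole below 0.0065 m and z of clip2_seat in the frame of stud2_hole between -0.004 and 0.004 m and angle between the x axis of clip2 and the x axis of warmer, either way round below 0.35 rad) or (horizontal distance between clip2_seat and stud3_hole below 0.0065 m and z of clip2_seat in the frame of stud3_hole between -0.004 and 0.004 m and angle between the x axis of clip2 and the x axis of warmer, either way round below 0.35 rad) or (horizontal distance between clip2_seat and stud4_hole below 0.0065 m and z of clip2_seat in the frame of stud4_hole between -0.004 and 0.004 m and angle between the x axis of clip2 and the x axis of warmer, either way round below 0.35 rad)) and ((horizontal distance between clip3_seat and stud1_hole below 0.0065 m and z of clip3_seat in the frame of stud1_hole between -0.004 and 0.004 m and angle between the x axis of clip3 and the x axis of warmer, either way round below 0.35 rad) or (horizontal distance between clip3_seat and stud2_hole below 0.0065 m and z of clip3_seat in the frame of stud2_hole between -0.004 and 0.004 m and angle between the x axis of clip3 and the x axis of warmer, either way round below 0.35 rad) or (horizontal distance between clip3_seat and stud3_hole below 0.0065 m and z of clip3_seat in the frame of stud3_hole between -0.004 and 0.004 m and angle between the x axis of clip3 and the x axis of warmer, either way round below 0.35 rad) or (horizontal distance between clip3_seat and stud4_hole below 0.0065 m and z of clip3_seat in the frame of stud4_hole between -0.004 and 0.004 m and angle between the x axis of clip3 and the x axis of warmer, either way round below 0.35 rad)) and ((horizontal distance between clip4_seat and stud1_hole below 0.0065 m and z of clip4_seat in the frame of stud1_hole between -0.004 and 0.004 m and angle between the x axis of clip4 and the x axis of warmer, either way round below 0.35 rad) or (horizontal distance between clip4_seat and stud2_hole below 0.0065 m and z of clip4_seat in the frame of stud2_hole between -0.004 and 0.004 m and angle between the x axis of clip4 and the x axis of warmer, either way round below 0.35 rad) or (horizontal distance between clip4_seat and stud3_hole below 0.0065 m and z of clip4_seat in the frame of stud3_hole between -0.004 and 0.004 m and angle between the x axis of clip4 and the x axis of warmer, either way round below 0.35 rad) or (horizontal distance between clip4_seat and stud4_hole below 0.0065 m and z of clip4_seat in the frame of stud4_hole between -0.004 and 0.004 m and angle between the x axis of clip4 and the x axis of warmer, either way round below 0.35 rad))), for 0.2 s.
3. the selector stands at two dots (value of joint selector between 1.441 and 1.701 rad), for 0.2 s.
At the end, for the whole second after the job is handed in: Bar flat on the flange (8 mm in plan, 4 mm up, 0.08 rad); each clip present has its seat point within 6.5 mm in plan and 4 mm in height of a stud's hole centre, aligned to 0.35 rad; selector within 0.13 rad of two dots; all released and at rest (all of step 2 and all of step 3 and linear speed of each of bar, clip1, clip2, clip3, clip4 below 0.02 m/s and contact force between the fingers and anything else below 0.5 N); the robot touches nothing.
It fails at once if the stack of saucers is pushed more than 40 mm or tipped (distance of saucers from where it was at the start of the episode above 0.04 m or angle between saucers's own z axis and vertical above 0.5 rad).
It fails at once if the glass is pushed more than 40 mm or tipped (distance of glass1 from where it was at the start of the episode above 0.04 m or angle between glass1's own z axis and vertical above 0.5 rad).
It fails at once if the mug is pushed more than 40 mm or tipped (distance of cup from where it was at the start of the episode above 0.04 m or angle between cup's own z axis and vertical above 0.5 rad).
Of clip1, clip2, clip3, clip4 only 3 to 4 are there at a start; the rules pass over those that are not, and their reading is None.
At some moment in a run one of bar, clip1, clip2, clip3, clip4 may be knocked a few centimetres aside while the robot is not near it.
Once in a run the grip may slacken for a moment while it holds something.
It also fails if it takes over 210 s, if anything falls off the work surface, if the arm or the gripper's body presses on something with over 40 N, if the wrist force passes 120 N, or if a joint passes its speed limit or range.

## Robot

A 6-joint arm with a two-finger parallel gripper is mounted at the origin on the work surface. World frame = base frame: x ahead of the robot, y to its left, z up, the work surface at z = 0. Lengths are in m, angles in degrees, forces in N, time in s.
With the tool pointing down it reaches from about 0.25 to 0.725 m from the base axis. Payload 9.7 kg.
Tool frame: the origin (TCP) lies at the very end of the fingers, on their centre line; the grasp point (between the pads) lies tcp_to_grasp behind it (tcp_to_grasp is the distance from the TCP to the grasp point, in m); z points along the fingers, y is the direction in which the jaws open and shut (so a half turn about z gives the same grasp; the last joint's range is limited). The gripper opens to 85 mm and grips with 20 to 120 N. Pads are 22 mm wide; open, the fingers measure 114 mm over their backs; the gripper's body (76 mm by 85 mm) begins 54 mm behind the grasp point. The pads swing forward as they close: fully open they stand 13 mm farther back than shut.
Start: joints at [63.942, 4.979, 10.078, 95.1, 0, 90], TCP at [0.242, 0.494, 0.231] pointing down, gripper open.
Joint ranges: [-179.16, 179.16], [-48.56, 103.87], [-65.8, 70.77], [-126.05, 130.52], [-82.76, 87.17], [-180, 180]. Speed limits (degrees/s): [127.2, 127.2, 147.25, 180, 180, 180].

## Interface

Orientations are given as [roll, pitch, yaw] about the fixed x, y, z axes, in that order (R = Rz(yaw) Ry(pitch) Rx(roll)).
In Python, from workcell import * gives the robot as it stands. The module is installed in compiled form; this text tells all that it offers.
- The arm moves only by the shell command python3 -m pendant 'ROWS' [FORCE]. ROWS is JSON, a list of rows, each a list of 3 entries, a list of its own where there are three numbers: the opening in per cent of the stroke, from 0 (shut) to 100 (fully open), then the shift along the world's x, y, z in mm, then the turn, a rotation vector about the world's x, y, z in degrees. A call has 1 to 20 rows; each row is the pose to reach, as a shift and turn from the pose measured when the call began; what a row does not reach only later rows make up. A row lasts 1/8 s, in which the tool goes at most 62.5 mm and 10.7 degrees, less where a joint would pass 70% of its speed; a pose out of reach is approached as far as the arm can. A call with a gripper value outside its range is refused whole. The fingers move at their own pace and stop on an object; FORCE is the grip in N (left out, the last holds). Time passes only in rows, so rows that repeat a pose let the fingers close. It gives the time, the measured TCP pose, the force and the opening at its end, in the units of the state.
- get_obs(): the state, without advancing time (a new reading comes with each control period).
- camera(name): name is "scene" or "top"; returns a dict with "img" (420x560x3 uint8, red, green, blue), "fx", "fy", "cx", "cy" (pixels), "cam_to_world" (4x4, takes a point from camera to world coordinates). Camera axes: x right, y down, z forward; pixel columns grow to the right and rows downward; lengths in m; the calibration is good to about 2 mm. A picture is of the moment at which its call begins. There is no depth.
- job_done(): hands the job in, once; it reports no verdict.
Trained networks look in a picture, given as the dict that the camera call returned (one of the last four; its "shot" number tells which), for a name from the list of things; names that differ only in an ending like _2 or _b are one class to them, and where a whole thing is asked for, a point or a joint stands for the part that bears it (a point fixed in the world has none). Each returns a list of dicts, best first, with "confidence" (0 to 1); they miss things now and then, are a little off and sometimes report something else, mostly with a low value. They report only what shows in the picture. A call takes as long as a camera call. They do not tell look-alikes from the thing itself.
- regions_of(picture, label): "region" (420x560 bool, what is visible of it).
- pinpoint(picture, label): "position" ([x, y, z] in m, in world coordinates, good to about 4 mm: a listed point, or the origin of a listed thing).
The state is a dict: "time": time; "q": joint angles; "qd": joint speeds; "joint_efforts": joint torques, N m; "ee_pos": TCP position; "tcp_rot": TCP orientation; "wrist_force": force on the tool from outside, world axes, zero at the start; "torque": the same for the moment, N m; "opening": finger opening in m.
Only numpy, scipy, OpenCV 4.12 (cv2) and the standard library are available. Lean on these libraries where they do the work, as an engineer would, in place of code of your own. Each camera call takes 0.05 s, during which the arm holds its last target. There are 200 camera calls.

## Working session

There is one attempt and no reset: what is moved stays moved. The work goes in short steps, Python scripts to look and compute and a shell command to move; the robot and the scene stay as the last step left them, time stands still between calls to the robot, and variables do not carry over. Pictures are saved under pics/ and viewed, about 12 in all and at most 16, crops included, and the job is handed in when it is done.

```bash
mkdir -p pics; python3 - <<'E'
from workcell import *
import cv2,numpy as np
o=get_obs();print({k:np.round(v,3).tolist() for k,v in o.items()})
try: print(tcp_to_grasp)
except Exception as e: print(e)
for n in("scene","top"):
    p=camera(n);cv2.imwrite(f"pics/{n}0.png",p["img"][:,:,::-1])
    print(n,p["fx"],p["cx"],p["cy"],np.round(p["cam_to_world"],3).tolist())
    for l in("warmer","bar","bar_seat","selector_grip","saucers","glass1","cup","stud1_hole","clip1","clip1_seat"):
        print(l,[(np.round(d["position"],3).tolist(),round(d["confidence"],2)) for d in pinpoint(p,l)])
E
```

```text
{'time': 0.0, 'q': [63.944, 5.012, 10.033, 95.099, -0.004, 89.999], 'qd': [0.12, -0.044, 0.02, -0.019, -0.031, -0.032], 'joint_efforts': [0.004, -52.039, 46.479, 0.017, 0.0, 0.0], 'ee_pos': [0.242, 0.494, 0.231], 'tcp_rot': [-179.923, 0.004, 153.945], 'wrist_force': [-0.49, 0.58, -0.775], 'torque': [0.005, -0.024, -0.016], 'opening': 0.085}
0.0187
scene 442.8068408671546 287.9607233385763 214.9834379133825 [[0.644, 0.489, -0.588, 1.189], [0.765, -0.417, 0.492, -0.588], [-0.005, -0.766, -0.642, 0.806], [0.0, 0.0, 0.0, 1.0]]
warmer [([0.627, 0.02, 0.0], 0.89)]
bar [([0.39, 0.315, 0.006], 0.58)]
bar_seat [([0.63, 0.017, 0.073], 0.96), ([0.483, -0.022, 0.007], 0.67)]
selector_grip [([0.639, -0.179, 0.086], 0.9)]
saucers [([0.424, -0.412, 0.001], 0.87), ([0.426, 0.066, 0.01], 0.63)]
glass1 [([0.625, -0.43, 0.004], 0.88)]
cup [([0.625, 0.418, 0.005], 0.61)]
stud1_hole [([0.631, 0.016, 0.072], 0.73), ([0.641, 0.12, 0.091], 0.6), ([0.62, -0.078, 0.089], 0.59)]
clip1 [([0.357, -0.205, 0.011], 0.67), ([0.444, -0.035, 0.011], 0.64), ([0.448, -0.124, 0.009], 0.62), ([0.469, -0.205, 0.012], 0.51)
[... 331 characters left out ...]
0.119, 0.092], 0.34)]
bar [([0.39, 0.317, 0.002], 0.9)]
bar_seat [([0.629, 0.018, 0.072], 0.79)]
selector_grip [([0.636, -0.186, 0.084], 0.87)]
saucers [([0.638, -0.182, 0.087], 0.63), ([0.425, -0.421, 0.001], 0.57)]
glass1 [([0.622, -0.424, -0.004], 0.93)]
cup [([0.622, 0.416, 0.004], 0.74), ([0.631, 0.019, 0.002], 0.17)]
stud1_hole [([0.622, -0.083, 0.09], 0.98), ([0.444, -0.125, 0.014], 0.46)]
clip1 [([0.354, -0.207, 0.005], 0.75), ([0.447, -0.035, 0.013], 0.66), ([0.346, -0.084, 0.013], 0.62), ([0.469, -0.205, 0.011], 0.59), ([0.449, -0.124, 0.015], 0.56), ([0.42, 0.062, 0.01], 0.5)]
clip1_seat [([0.634, 0.061, 0.085], 0.75), ([0.461, 0.071, 0.012], 0.73), ([0.637, -0.185, 0.086], 0.73)]
```

View pics/top0.png

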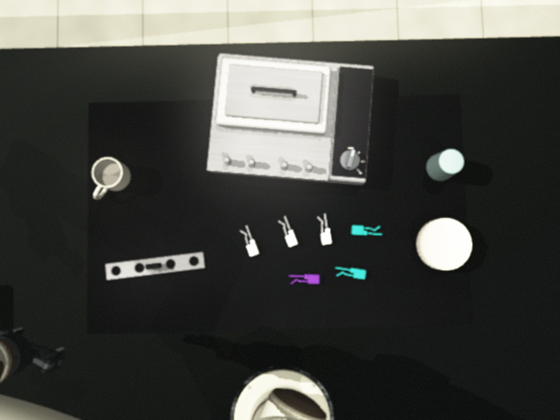

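View pics/scene0.png

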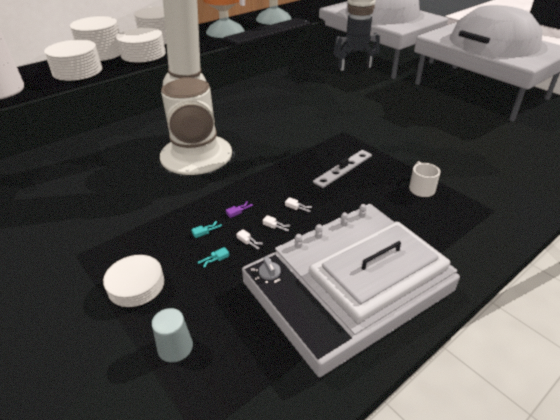

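Top picture: three white clips have their tabs at (251,248), (290,239) and (325,237), and they fit the clip description. Turquoise look-alikes are at (365,230) and (352,272), and a purple one at (305,279); I'll leave those alone. The bar is at (155,266), the studs at about (228,160)–(310,168), and the knob at (350,159). Next I'll look at enlarged crops.

```bash
cat > h.py <<'E'
from workcell import *
import cv2,numpy as np
def ray(p,u,v,z):
    M=p["cam_to_world"];d=M[:3,:3]@[(u-p["cx"])/p["fx"],(v-p["cy"])/p["fy"],1];o=M[:3,3]
    return (o+d*(z-o[2])/d[2])[:2]
def proj(p,P):
    M=p["cam_to_world"];c=M[:3,:3].T@(np.array(P)-M[:3,3]);return np.array([c[0]/c[2]*p["fx"]+p["cx"],c[1]/c[2]*p["fy"]+p["cy"]])
def crop(p,x,y,w,h,s,fn,g=1.0):
    im=cv2.resize(p["img"][y:y+h,x:x+w],None,fx=s,fy=s,interpolation=cv2.INTER_CUBIC)
    cv2.imwrite(fn,np.clip(255*(im/255.)**g,0,255)[:,:,::-1].astype(np.uint8))
E
python3 - <<'E'
from h import *
p=camera("top");q=camera("scene")
crop(p,204,146,176,120,4.5,"pics/tc.png",.8);crop(q,232,190,145,100,5.4,"pics/sc.png",.8)
for c,n in((p,"top"),(q,"scene")):
  for l in("clip1","bar"):
    for d in regions_of(c,l):
        m=d["region"].astype(np.uint8);ys,xs=np.nonzero(m)
        col=c["img"][m>0].astype(int).mean(0).round()
        w=np.array([ray(c,x,y,.007) for x,y in zip(xs,ys)]).astype(np.float32)
        ctr=w.mean(0);e=np.linalg.svd(w-ctr)[2][0] if len(w)<5000 else 0
        r=cv2.minAreaRect(w*1000)
        print(n,l,round(d["confidence"],2),col,len(xs),ctr.round(3),"ang",np.degrees(np.arctan2(e[1],e[0])).round(1),"rect",np.round(r[0]),np.round(r[1]),round(r[2],1))
for l in("stud1_hole","stud2_hole","stud3_hole","stud4_hole","clip1_seat","clip2"):
  for c,n in((p,"top"),(q,"scene")):
    print(n,l,[(np.round(d["position"],3).tolist(),round(d["confidence"],2)) for d in pinpoint(c,l)])
E
```

```text
top clip1 0.75 [ 62. 205. 193.] 142 [ 0.465 -0.211] ang -104.9 rect [ 465. -216.] [54. 23.] 88.6
top clip1 0.71 [247. 247. 244.] 117 [0.426 0.067] ang -173.2 rect [429.  68.] [40. 23.] 17.3
top clip1 0.65 [239. 240. 237.] 143 [ 0.451 -0.123] ang -179.5 rect [ 453. -122.] [26. 41.] 88.6
top clip1 0.6 [159.  77. 197.] 121 [ 0.346 -0.078] ang -83.9 rect [346. -66.] [21. 69.] 1.1
top clip1 0.45 [ 64. 211. 199.] 164 [ 0.358 -0.193] ang -101.4 rect [ 358. -183.] [73. 23.] 81.5
top clip1 0.44 [212. 212. 208.] 194 [ 0.453 -0.031] ang -164.9 rect [462. -31.] [71. 29.] 6.2
top bar 0.93 [182. 180. 175.] 1312 [0.387 0.318] ang 95.6 rect [389. 317.] [ 43. 251.] 5.7
top bar 0.27 [252. 253. 251.] 104 [ 0.448 -0.033] ang -171.9 rect [451. -31.] [38. 21.] 20.4
scene clip1 0.64 [121.  66. 141.] 167 [ 0.342 -0.074] ang -91.8 rect [341. -69.] [41. 72.] 0.5
scene clip1 0.58 [ 69. 155. 150.] 211 [ 0.46  -0.216] ang -91.1 rect [ 458. -220.] [68. 38.] 77.0
scene clip1 0.52 [198. 188. 184.] 145 [ 0.445 -0.032] ang -1.8 rect [446. -33.] [37. 59.] 83.7
scene bar 0.73 [150. 144. 143.] 560 [0.386 0.316] ang -83.
[... 247 characters left out ...]
[0.637, 0.062, 0.088], 0.96), ([0.636, -0.182, 0.085], 0.3)]
scene stud3_hole [([0.633, 0.06, 0.092], 0.7)]
top stud4_hole [([0.64, 0.118, 0.093], 0.96)]
scene stud4_hole [([0.641, 0.118, 0.091], 0.89)]
top clip1_seat [([0.459, 0.078, 0.012], 0.71), ([0.423, -0.418, 0.003], 0.55), ([0.484, -0.126, 0.013], 0.45)]
scene clip1_seat [([0.462, 0.069, 0.006], 0.47)]
top clip2 [([0.355, -0.206, 0.007], 0.77), ([0.423, 0.066, 0.007], 0.67), ([0.446, -0.125, 0.012], 0.52), ([0.342, -0.089, 0.013], 0.47)]
scene clip2 [([0.446, -0.034, 0.011], 0.73), ([0.468, -0.208, 0.01], 0.72), ([0.341, -0.092, 0.01], 0.71), ([0.355, -0.208, 0.01], 0.61), ([0.446, -0.125, 0.01], 0.56), ([0.427, 0.066, 0.013], 0.46)]
```

View pics/tc.png

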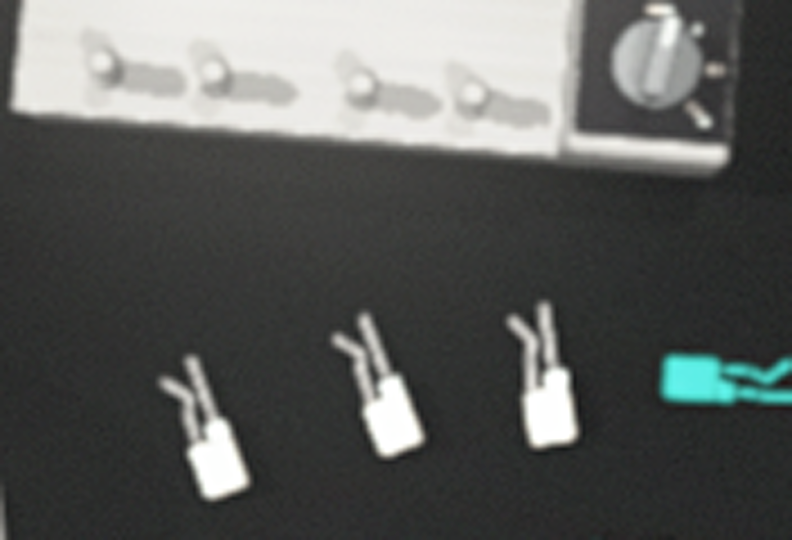

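View pics/sc.png

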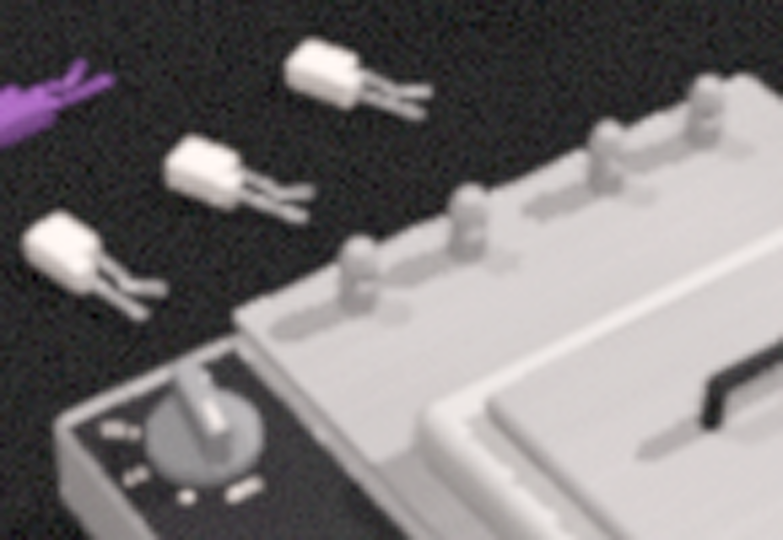

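All three white clips lie the same face up, with the straight leg on their right (-y). The knob pointer stands at the bar mark. Now I'll compute the poses.

```bash
python3 - <<'E'
from h import *
p=camera("top");q=camera("scene")
T=lambda x,y,z:ray(p,204+(x+.5)/4.5-.5,146+(y+.5)/4.5-.5,z)
S=lambda x,y,z:ray(q,232+(x+.5)/5.4-.5,190+(y+.5)/5.4-.5,z)
from scipy.optimize import least_squares
ys=np.array([100,40,-40,-100])/1e3
tops={'top':[T(*a,.105) for a in((104,60),(214,70),(363,84),(474,93))],
 'scene':[S(*a,.105) for a in((709,82),(607,128),(469,192),(360,246))]}
for n,P in tops.items():
    P=np.array(P)
    f=lambda v:np.ravel(P-np.c_[v[0]-np.sin(v[2])*ys,v[1]+np.cos(v[2])*ys])
    r=least_squares(f,[.63,.02,0]);print(n,r.x[:2].round(4),np.degrees(r.x[2]).round(2),(1000*r.fun).round(1))
for n,fl,fr in(('top',T(12,110,.072),T(560,157,.072)),('scene',S(740,77,.072),S(235,318,.072))):print(n,'front edge',fl,fr,np.degrees(np.arctan2(-(fl-fr)[0],(fl-fr)[1])))
print('knob',T(656,62,.068+.01),S(204,440,.072))
for n,b,t,st in(('A',(211,425),(191,357),0),('B',(390,380),(364,315),0),('C',(554,375),(544,304),0)):
    b=T(*b,.008);t=T(*t,.008);d=t-b;a=np.arctan2(d[1],d[0]);R=np.array([[np.cos(a),-np.sin(a)],[np.sin(a),np.cos(a)]])
    print(n,'ang',np.degrees(a).round(1),'tip-based origin',(t-R@[.063,-.006]).round(4))
for n,c in(('A',(218,466)),('B',(394,421)),('C',(550,413))):print(n,'tab px centre',T(*c,.012))
for n,c in(('A',(322,73)),('B',(203,173)),('C',(62,252))):print(n,'scene tab',S(*c,.010))
for n,b,t in(('A',(358,97),(423,116)),('B',(240,188),(305,217)),('C',(96,283),(146,317))):
    b=S(*b,.008);t=S(*t,.008);d=t-b;a=np.arctan2(d[1],d[0]);R=np.array([[np.cos(a),-np.sin(a)],[np.sin(a),np.cos(a)]])
    print(n,'scene ang',np.degrees(a).round(1),(t-R@[.063,-.006]).round(4))
E
```

```text
top [0.6294 0.0212] -6.56 [-0.  -0.9  0.   0.1 -0.3  0.2  0.3  0.7]
scene [0.6288 0.0197] -5.95 [ 0.6  0.3 -0.5 -0.6 -0.8  0.4  0.7 -0.1]
top front edge [0.62048774 0.17384273] [ 0.58735433 -0.12551671] -6.3158481778585776
scene front edge [0.62113073 0.1671691 ] [ 0.59191136 -0.12839311] -5.645934138787197
knob [ 0.63756825 -0.17901955] [ 0.63993485 -0.18361237]
A ang 15.3 tip-based origin [0.4238 0.0716]
B ang 20.3 tip-based origin [ 0.4467 -0.0332]
C ang 6.2 tip-based origin [ 0.4484 -0.1209]
A tab px centre [0.42373339 0.06804666]
B tab px centre [ 0.44681122 -0.03238612]
C tab px centre [ 0.44921933 -0.12111747]
A scene tab [0.42573722 0.06341921]
B scene tab [ 0.44872806 -0.03585106]
C scene tab [ 0.4504068  -0.12525886]
A scene ang 24.5 [0.4261 0.0612]
B scene ang 15.9 [ 0.4441 -0.028 ]
C scene ang 6.9 [ 0.4485 -0.122 ]
```

```bash
python3 -m pendant '[[100,[50,-60,-40],[0,0,-20]],[100,[100,-120,-80],[0,0,-40]],[100,[147,-177,-130],[0,0,-58]],[80,[147,-177,-150],[0,0,-58]],[70,[147,-177,-150],[0,0,-58]],[60,[147,-177,-170],[0,0,-58]],[60,[147,-177,-170],[0,0,-58]]]' 40; python3 - <<'E'
from h import *
o=get_obs();print(o["q"],o["tcp_rot"],o["wrist_force"])
p=camera("scene");crop(p,270,110,160,120,5,"pics/b1.png",.7)
E
```

```text
time: 2.98
ee_pos: [0.388, 0.3163, 0.0601]
tcp_rot: [-179.9, 0.1, 95.9]
wrist_force: [0.6, 0.7, 0.4]
opening: 0.0514
[ 3.91797809e+01 -1.42445254e+00 -1.54381279e+01  7.61301554e+01
  1.80607495e-03  1.23237626e+02] [-1.79878709e+02  7.73247805e-02  9.59422342e+01] [0.61272917 0.69519564 0.44555387]
```

View pics/b1.png

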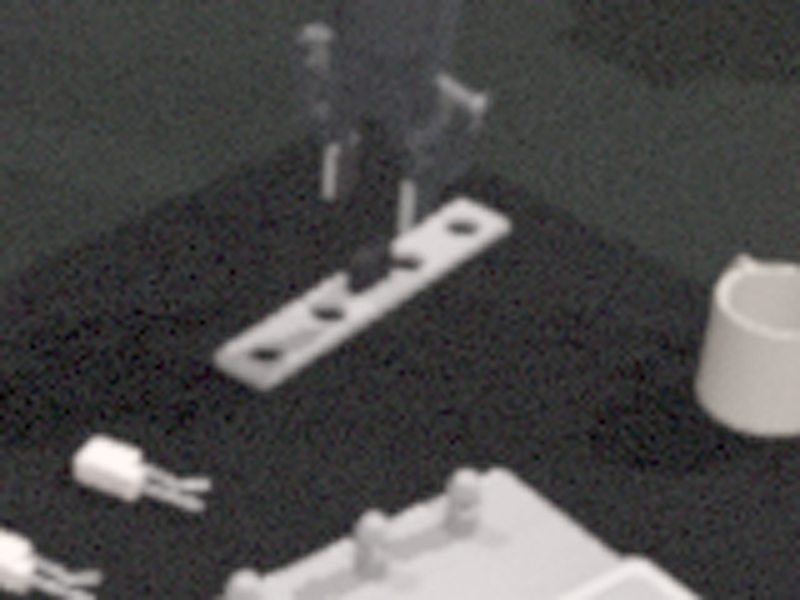

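The jaws stand over the black grip block at (370,268) in the crop, so I'll descend and grip.

```bash
python3 -m pendant '[[60,[1,0,-25],[0,0,0]],[60,[1,0,-50],[0,0,0]],[60,[1,0,-50],[0,0,0]],[0,[1,0,-50],[0,0,0]],[0,[1,0,-50],[0,0,0]],[0,[1,0,-50],[0,0,0]],[0,[1,0,-50],[0,0,0]]]' 60; python3 -m pendant '[[0,[0,0,60],[0,0,0]],[0,[0,0,120],[0,0,0]],[0,[0,0,140],[0,0,0]]]';  python3 - <<'E'
from h import *
p=camera("scene");crop(p,260,60,180,135,4.4,"pics/b2.png",.7)
for c in (p,camera("top")):
  print([(d["position"],d["confidence"]) for d in pinpoint(c,"bar")])
E
```

```text
time: 3.9
ee_pos: [0.3901, 0.3176, 0.0129]
tcp_rot: [179.9, -0.1, 96.1]
wrist_force: [-1.0, 0.0, 6.8]
opening: 0.0125
time: 4.28
ee_pos: [0.3911, 0.3184, 0.1574]
tcp_rot: [179.7, -0.2, 96.1]
wrist_force: [0.6, 0.2, -3.3]
opening: 0.0126
[([0.3938, 0.3137, 0.1482], 0.89)]
[([0.3909, 0.3167, 0.1462], 0.83)]
```

View pics/b2.png

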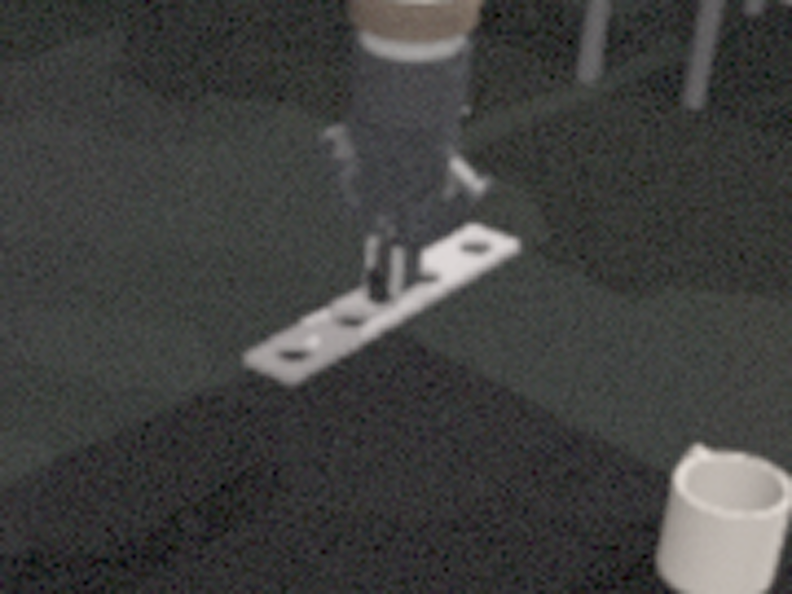

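The bar is held level. I'll carry it above the studs.

```bash
python3 -m pendant '[[0,[20,-25,10],[0,0,-2]],[0,[50,-60,10],[0,0,-4]],[0,[85,-105,10],[0,0,-6]],[0,[120,-150,10],[0,0,-8]],[0,[155,-193,10],[0,0,-10]],[0,[190,-236,5],[0,0,-12.4]],[0,[220,-274,0],[0,0,-12.4]],[0,[238,-296,0],[0,0,-12.4]],[0,[238,-296,0],[0,0,-12.4]],[0,[238,-296,0],[0,0,-12.4]]]';  python3 - <<'E'
from h import *
p=camera("scene");q=camera("top");crop(p,255,160,160,120,5,"pics/b3.png",.8)
crop(q,200,110,176,120,4.5,"pics/b3t.png",.8)
for c in (p,q):
  print([(d["position"],d["confidence"]) for d in pinpoint(c,"bar")])
E
```

```text
time: 5.72
ee_pos: [0.6271, 0.0218, 0.1507]
tcp_rot: [-179.9, -0.0, 83.7]
wrist_force: [0.0, 0.9, -2.3]
opening: 0.0127
[([0.6292, 0.0197, 0.1415], 0.74)]
[([0.6243, -0.4233, -0.0037], 0.46)]
```

View pics/b3t.png

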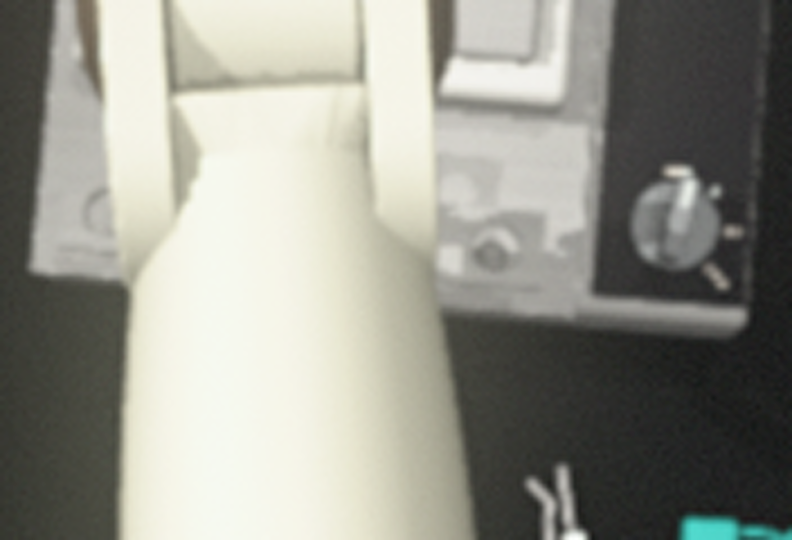

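The arm hides most of the bar in the top view; only the right outer hole shows, at (495,248). I'll use the scene view.

View pics/b3.png

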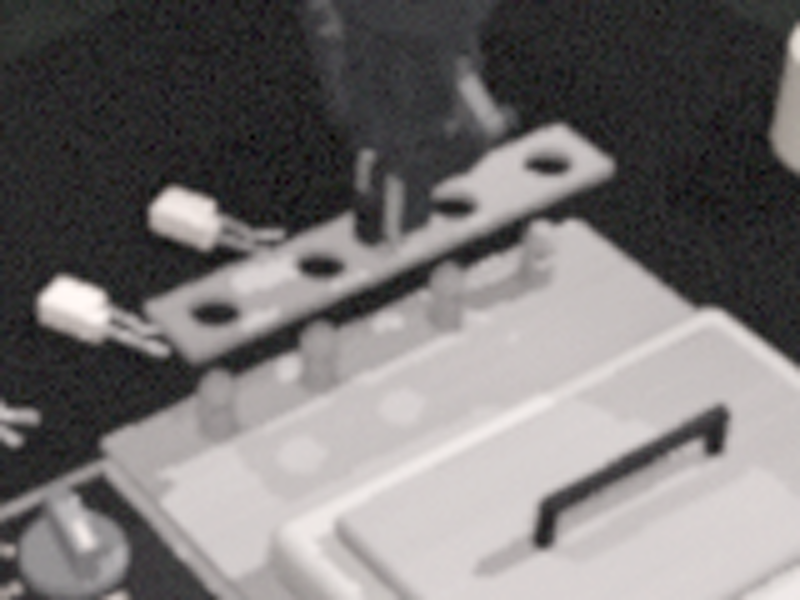

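```bash
python3 - <<'E'
from h import *
from scipy.optimize import least_squares
q=camera("scene");o=get_obs();print(o["ee_pos"],o["tcp_rot"])
S=lambda x,y,z:ray(q,255+(x+.5)/5-.5,160+(y+.5)/5-.5,z)
ys=np.array([100,40,-40,-100])/1e3
for nm,pts,zs in(('bar',((548,162),(453,205),(320,265),(215,312)),(.141,.1438,.146)),('studs',((538,232),(446,273),(320,329),(217,379)),(.105,))):
  for z in zs:
    P=np.array([S(*a,z) for a in pts])
    f=lambda v:np.ravel(P-np.c_[v[0]-np.sin(v[2])*ys*v[3],v[1]+np.cos(v[2])*ys*v[3]])
    r=least_squares(f,[.63,.02,0,1]);print(nm,z,r.x[:2].round(4),np.degrees(r.x[2]).round(2),"scale",r.x[3].round(3),(1000*r.fun).round(1))
E
```

```text
[0.627615   0.02222956 0.15235423] [ 1.79941319e+02 -5.11766894e-02  8.37244577e+01]
bar 0.141 [0.6247 0.0226] -6.11 scale 1.012 [-0.   0.3  0.  -0.3  0.1 -0.3 -0.1  0.3]
bar 0.1438 [0.6271 0.02  ] -6.11 scale 1.007 [-0.   0.3  0.  -0.3  0.1 -0.3 -0.1  0.3]
bar 0.146 [0.629 0.018] -6.11 scale 1.004 [-0.   0.3  0.  -0.3  0.1 -0.3 -0.1  0.3]
studs 0.105 [0.6302 0.0173] -6.69 scale 0.98 [ 0.4 -0.2 -0.2 -0.3 -0.8  1.5  0.6 -1. ]
```

```bash
python3 -m pendant '[[0,[2,0,-15],[0,0,0]],[0,[2,0,-30],[0,0,0]],[0,[2,0,-40],[0,0,0]],[0,[2,0,-50],[0,0,0]],[0,[2,0,-53],[0,0,0]],[0,[2,0,-53],[0,0,0]]]'; python3 -c "
from h import *
crop(camera('scene'),255,160,160,120,5,'pics/b4.png',.8)"
```

```text
time: 6.72
ee_pos: [0.6296, 0.0222, 0.0994]
tcp_rot: [179.9, -0.0, 83.7]
wrist_force: [-0.1, 0.2, -2.3]
opening: 0.0126
```

View pics/b4.png

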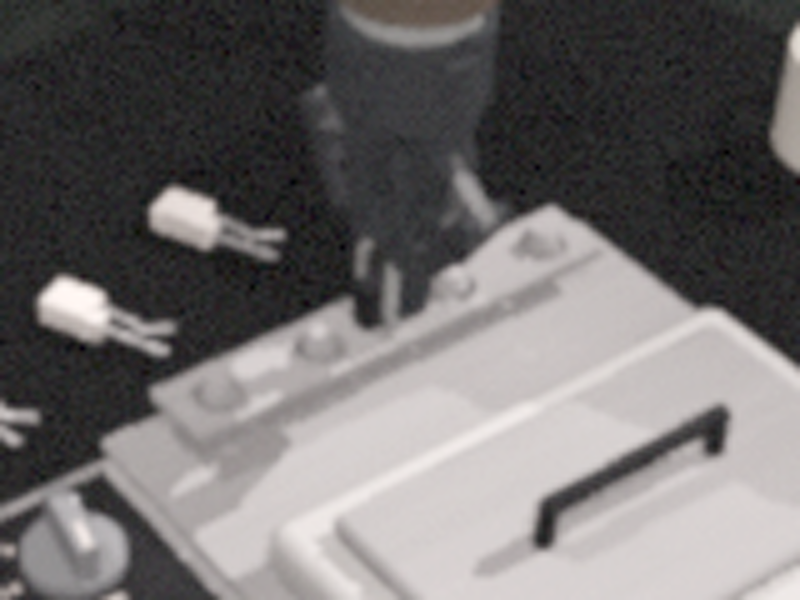

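All four studs show in the holes, with no contact force. I'll lower the last few millimetres.

```bash
python3 -m pendant '[[0,[0,0,-6],[0,0,0]],[0,[0,0,-11],[0,0,0]],[0,[0,0,-15],[0,0,0]],[0,[0,0,-15],[0,0,0]]]'
```

```text
time: 7.28
ee_pos: [0.6295, 0.0222, 0.0842]
tcp_rot: [180.0, -0.0, 83.7]
wrist_force: [0.7, 0.1, -2.2]
opening: 0.0129
```

```bash
python3 -m pendant '[[0,[0,0,-2],[0,0,0]],[0,[0,0,-3.5],[0,0,0]],[0,[0,0,-3.5],[0,0,0]]]'
```

```text
time: 7.65
ee_pos: [0.6298, 0.0222, 0.0829]
tcp_rot: [179.8, -0.1, 83.7]
wrist_force: [-4.2, 0.3, 10.4]
opening: 0.0126
```

The bar is seated (10 N contact). I'll release it, rise, and go over clip A on the left.

```bash
python3 -m pendant '[[50,[0,0,1],[0,0,0]],[50,[0,0,1],[0,0,0]],[50,[0,0,1],[0,0,0]],[50,[0,0,40],[0,0,0]],[50,[0,0,90],[0,0,10]],[50,[-20,5,100],[0,0,20]],[50,[-50,12,100],[0,0,30]],[50,[-80,20,100],[0,0,40]],[50,[-110,28,100],[0,0,50]],[50,[-150,36,80],[0,0,60]],[50,[-205,44,60],[0,0,70]],[50,[-205,44,60],[0,0,80]],[50,[-205,44,50],[0,0,90]],[50,[-205,44,30],[0,0,100]],[50,[-205,44,10],[0,0,110]],[50,[-205,44,-10],[0,0,114.3]],[50,[-205,44,-20],[0,0,114.3]],[50,[-205,44,-20],[0,0,114.3]]]'; python3 - <<'E'
from h import *
from scipy.optimize import least_squares
p=camera("scene");q=camera("top")
a=cv2.resize(p["img"][140:240,255:405],None,fx=5,fy=5,interpolation=cv2.INTER_CUBIC)
cv2.imwrite("pics/c1.png",a[:,:,::-1])
for c in(p,q):
  for l in ("bar","clip1"):print(l,[(np.round(d["position"],4),round(d["confidence"],2)) for d in pinpoint(c,l)])
E
```

```text
time: 9.9
ee_pos: [0.4245, 0.0661, 0.0625]
tcp_rot: [179.8, -0.1, -162.1]
wrist_force: [-1.0, -0.5, 0.8]
opening: 0.0427
bar [(array([0.6313, 0.0193, 0.0773]), 0.86), (array([0.6437, 0.1199, 0.0902]), 0.24)]
clip1 [(array([ 0.3551, -0.2049,  0.0139]), 0.7), (array([ 0.4661, -0.2061,  0.0129]), 0.65), (array([ 0.4478, -0.123 ,  0.0072]), 0.52), (array([0.4266, 0.0654, 0.0108]), 0.48), (array([ 0.4422, -0.0348,  0.0093]), 0.46), (array([ 0.3432, -0.0914,  0.0115]), 0.44)]
bar [(array([0.631 , 0.0207, 0.0714]), 0.63)]
clip1 [(array([ 0.4488, -0.0341,  0.0105]), 0.76), (array([ 0.3568, -0.2096,  0.0094]), 0.67), (array([ 0.4708, -0.2058,  0.01  ]), 0.67), (array([ 0.345 , -0.0889,  0.0116]), 0.55), (array([ 0.448 , -0.1268,  0.012 ]), 0.43)]
```

View pics/c1.png

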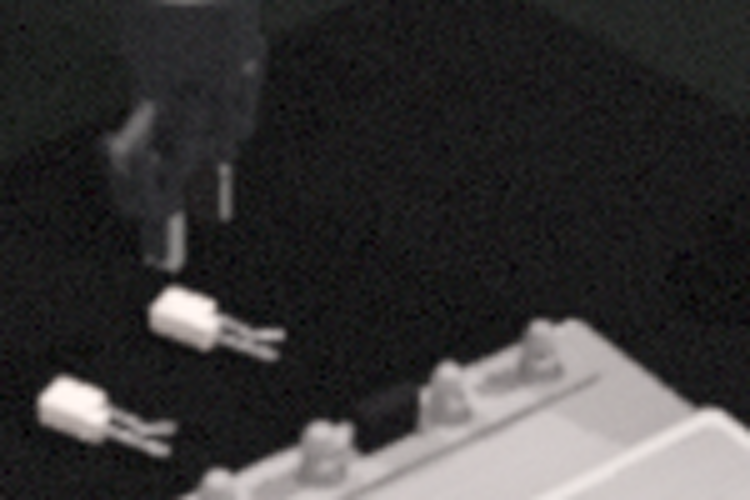

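The bar is seated and the jaws are above clip A's tab at (185,318). I'll descend and grip.

```bash
python3 -m pendant '[[50,[0,0,-25],[0,0,0]],[50,[0,0,-50],[0,0,0]],[50,[0,0,-54.5],[0,0,0]],[50,[0,0,-54.5],[0,0,0]],[0,[0,0,-54.5],[0,0,0]],[0,[0,0,-54.5],[0,0,0]],[0,[0,0,-54.5],[0,0,0]],[0,[0,0,-54.5],[0,0,0]]]' 50;python3 -m pendant '[[0,[0,0,40],[0,0,0]],[0,[0,0,85],[0,0,-5]],[0,[0,0,95],[0,0,-10]],[0,[0,0,95],[0,0,-10]]]'; python3 - <<'E'
from h import *
p=camera("scene")
crop(p,255,100,150,100,5,"pics/c2.png",.8)
for c in(p,camera("top")):
 print([(np.round(d["position"],4),round(d["confidence"],2)) for d in pinpoint(c,"clip1")],[(np.round(d["position"],4),round(d["confidence"],2)) for d in pinpoint(c,"clip1_seat")])
E
```

```text
time: 11.2
ee_pos: [0.426, 0.0664, 0.0103]
tcp_rot: [179.9, 0.1, -162.0]
wrist_force: [-2.1, 0.1, 6.7]
opening: 0.0224
time: 11.7
ee_pos: [0.4267, 0.0665, 0.1065]
tcp_rot: [179.9, 0.2, -172.0]
wrist_force: [0.1, -0.4, -0.0]
opening: 0.0219
[(array([ 0.4463, -0.0364,  0.0083]), 0.69), (array([ 0.4688, -0.2057,  0.013 ]), 0.67), (array([ 0.4497, -0.1213,  0.0119]), 0.62), (array([ 0.3429, -0.0893,  0.0146]), 0.57), (array([0.4253, 0.0643, 0.1107]), 0.55), (array([ 0.3553, -0.2083,  0.0095]), 0.51)] [(array([0.4655, 0.0635, 0.1033]), 0.63)]
[(array([ 0.4671, -0.205 ,  0.0118]), 0.69), (array([ 0.3465, -0.0893,  0.0101]), 0.68), (array([ 0.3547, -0.2044,  0.0091]), 0.65), (array([ 0.4477, -0.0312,  0.0101]), 0.59), (array([ 0.4466, -0.1261,  0.0109]), 0.58)] []
```

View pics/c2.png

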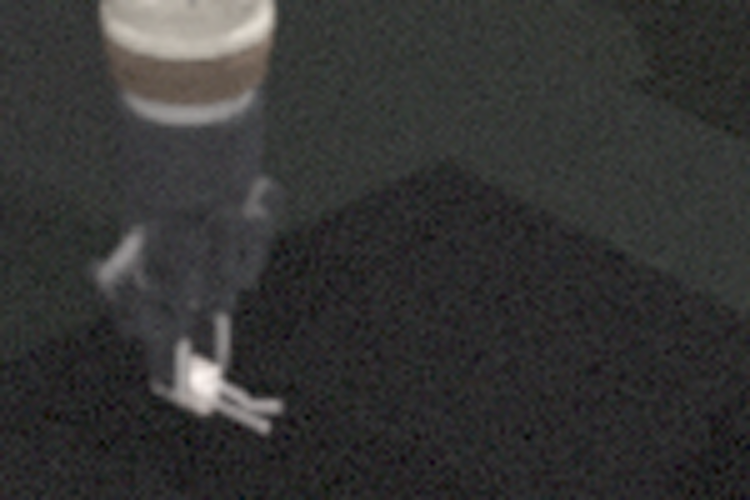

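The clip is held with its legs forward. Now to the pose in front of stud 4.

```bash
python3 -m pendant '[[0,[20,10,0],[0,0,-4]],[0,[50,26,0],[0,0,-8]],[0,[80,42,0],[0,0,-14.3]],[0,[110,58,-5],[0,0,-14.3]],[0,[131.5,68.3,-13.2],[0,0,-14.3]],[0,[131.5,68.3,-13.2],[0,0,-14.3]],[0,[131.5,68.3,-13.2],[0,0,-14.3]],[0,[131.5,68.3,-13.2],[0,0,-14.3]]]'; python3 - <<'E'
from h import *
p=camera("scene")
o=get_obs();print(o["ee_pos"],o["tcp_rot"])
crop(p,300,150,110,75,7,"pics/c3.png",.8)
E
```

```text
time: 13.0
ee_pos: [0.5567, 0.1343, 0.0918]
tcp_rot: [179.9, 0.1, 173.7]
wrist_force: [-0.4, 0.0, -0.5]
opening: 0.022
[0.5567919  0.13437658 0.09186234] [1.79856474e+02 6.73313528e-02 1.73735012e+02]
```

View pics/c3.png

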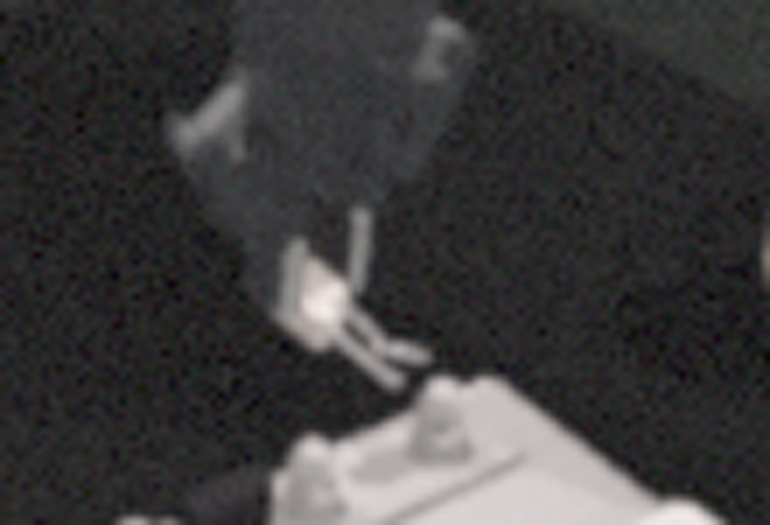

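```bash
python3 - <<'E'
from h import *
p=camera("scene");o=get_obs();e=o["ee_pos"]
C=lambda P:((proj(p,P)-[300,150]+.5)*7-.5).round(1)
a=np.radians(-6.3);X=np.array([np.cos(a),np.sin(a),0]);Y=np.array([-np.sin(a),np.cos(a),0]);W=np.array([.629,.0203,0])
st=W+.1*Y
print('stud top',C(st+[0,0,.105]),'hole front',C(st-.009*X+[0,0,.091]),'hole rear',C(st+.009*X+[0,0,.091]),'stud foot',C(st+[0,0,.078]),C(st+[0,0,.1]))
for dx in(-3,0,3):
  for dz in(-4,-2,0):
    O=np.array(e)+dx/1e3*X+[0,0,dz/1e3]
    print(dx,dz,'tip',C(O+.064*X-.006*Y),'leg base',C(O+.024*X-.006*Y),'bent tip',C(O+.056*X+.0135*Y),'tab topfront',C(O+.015*X-.012*Y+[0,0,.008]))
E
```

```text
stud top [444.2 386.4] hole front [423.9 403.5] hole rear [456.7 429.3] stud foot [436.5 443.8] [442.8 397.1]
-3 -4 tip [396.7 390.6] leg base [327.4 335.8] bent tip [422.5 361.2] tab topfront [301.5 312.4]
-3 -2 tip [397.2 386.3] leg base [327.8 331.6] bent tip [423.1 357. ] tab topfront [301.9 308.2]
-3 0 tip [397.7 382.1] leg base [328.2 327.4] bent tip [423.6 352.8] tab topfront [302.3 304. ]
0 -4 tip [402.  394.8] leg base [332.5 339.8] bent tip [427.8 365.3] tab topfront [306.5 316.4]
0 -2 tip [402.5 390.5] leg base [332.9 335.6] bent tip [428.4 361.1] tab topfront [306.9 312.2]
0 0 tip [403.  386.3] leg base [333.3 331.4] bent tip [428.9 356.9] tab topfront [307.3 308. ]
3 -4 tip [407.3 399. ] leg base [337.6 343.9] bent tip [433.2 369.4] tab topfront [311.6 320.4]
3 -2 tip [407.8 394.8] leg base [338.  339.7] bent tip [433.7 365.2] tab topfront [312.  316.2]
3 0 tip [408.4 390.5] leg base [338.5 335.5] bent tip [434.3 361. ] tab topfront [312.4 312. ]
```

Matches the model to about a millimetre. I'll insert in two steps, watching the force.

```bash
python3 -m pendant '[[0,[1,-0.4,0.5],[0,0,0]],[0,[6,-1.1,0.5],[0,0,0]],[0,[11,-1.6,0.5],[0,0,0]],[0,[16,-2.2,0.5],[0,0,0]],[0,[21,-2.7,0.5],[0,0,0]],[0,[25,-3.2,0.5],[0,0,0]],[0,[25,-3.2,0.5],[0,0,0]]]' 60
```

```text
time: 13.98
ee_pos: [0.5821, 0.1312, 0.0923]
tcp_rot: [179.9, 0.1, 173.7]
wrist_force: [-0.4, -0.6, -0.7]
opening: 0.0216
```

```bash
python3 -m pendant '[[0,[5,-0.6,0],[0,0,0]],[0,[10,-1.1,0],[0,0,0]],[0,[14,-1.5,0],[0,0,0]],[0,[18,-2,0],[0,0,0]],[0,[21,-2.3,0],[0,0,0]],[0,[24,-2.6,0],[0,0,0]],[0,[24,-2.6,0],[0,0,0]],[0,[24,-2.6,0],[0,0,0]]]'; python3 - <<'E'
from h import *
p=camera("scene")
crop(p,300,150,110,75,7,"pics/c4.png",.8)
E
```

```text
time: 14.98
ee_pos: [0.6065, 0.1284, 0.0924]
tcp_rot: [179.9, 0.1, 173.7]
wrist_force: [2.0, 2.0, -0.3]
opening: 0.022
```

View pics/c4.png

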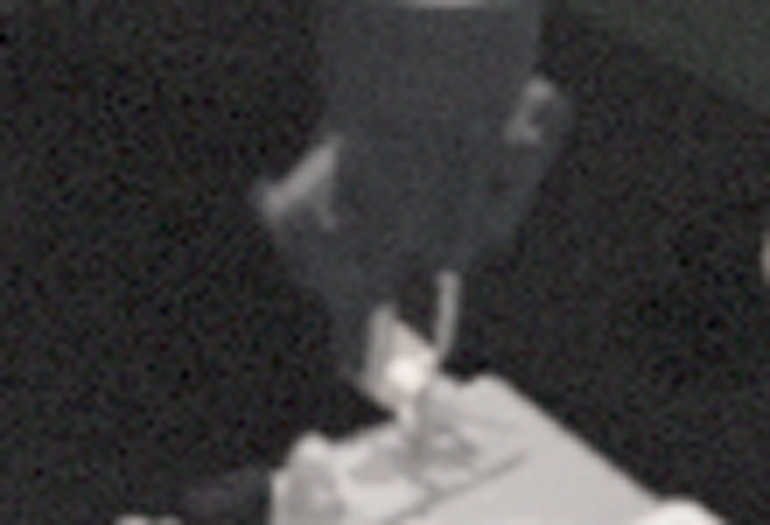

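The +x force suggests the bent leg has snapped over and is pulling in. I'll push a few more millimetres to feel the shoulder stop.

```bash
python3 -m pendant '[[0,[1,-0.1,0],[0,0,0]],[0,[2,-0.2,0],[0,0,0]],[0,[3,-0.3,0],[0,0,0]],[0,[3,-0.3,0],[0,0,0]]]'
```

```text
time: 15.52
ee_pos: [0.6093, 0.1279, 0.0923]
tcp_rot: [179.9, 0.1, 173.7]
wrist_force: [0.8, -0.0, -0.9]
opening: 0.0218
```

```bash
python3 -m pendant '[[0,[1,-0.1,0],[0,0,0]],[0,[2,-0.2,0],[0,0,0]],[0,[3,-0.3,0],[0,0,0]],[0,[3,-0.3,0],[0,0,0]]]'
```

```text
time: 16.02
ee_pos: [0.6114, 0.1276, 0.0922]
tcp_rot: [179.9, -0.0, 173.7]
wrist_force: [-5.6, 0.4, 1.8]
opening: 0.0215
```

The shoulder stops at -5.6 N. I'll release, lift, and go over clip B in the middle.

```bash
python3 -m pendant '[[42,[0,0,0],[0,0,0]],[42,[0,0,0],[0,0,0]],[42,[0,0,0],[0,0,0]],[42,[0,0,25],[0,0,0]],[45,[0,0,60],[0,0,0]],[50,[-30,-30,70],[0,0,8]],[50,[-70,-70,60],[0,0,16]],[50,[-110,-110,40],[0,0,24]],[50,[-150,-150,0],[0,0,27.3]],[50,[-165,-161.5,-30],[0,0,27.3]],[50,[-165,-161.5,-45],[0,0,27.3]],[50,[-165,-161.5,-45],[0,0,27.3]]]'; python3 - <<'E'
from h import *
p=camera("scene");q=camera("top")
a=cv2.resize(p["img"][150:250,250:405],None,fx=4.5,fy=4.5,interpolation=cv2.INTER_CUBIC)
b=cv2.resize(q["img"][146:196,200:355],None,fx=4.5,fy=4.5,interpolation=cv2.INTER_CUBIC)[:140]
cv2.imwrite("pics/d1.png",np.vstack([a,b])[:,:,::-1])
for c in(p,q):
 print([(np.round(d["position"],4),round(d["confidence"],2)) for d in pinpoint(c,"clip1")],[(np.round(d["position"],4),round(d["confidence"],2)) for d in pinpoint(c,"clip1_seat")])
E
```

```text
time: 17.52
ee_pos: [0.4466, -0.0337, 0.0469]
tcp_rot: [179.9, -0.0, -159.0]
wrist_force: [0.3, 1.1, -0.4]
opening: 0.0423
[(array([ 0.3428, -0.0908,  0.0121]), 0.7), (array([0.6087, 0.1272, 0.0827]), 0.67), (array([ 0.3523, -0.2054,  0.0111]), 0.57), (array([ 0.4661, -0.2067,  0.012 ]), 0.57), (array([ 0.4441, -0.0323,  0.0095]), 0.49)] [(array([0.6427, 0.117 , 0.0877]), 0.71)]
[(array([0.607 , 0.1286, 0.0787]), 0.69), (array([ 0.3547, -0.2052,  0.0087]), 0.6), (array([ 0.4684, -0.203 ,  0.0113]), 0.6), (array([ 0.6409, -0.1803,  0.0885]), 0.19)] [(array([0.6429, 0.1195, 0.0905]), 0.78)]
```

View pics/d1.png

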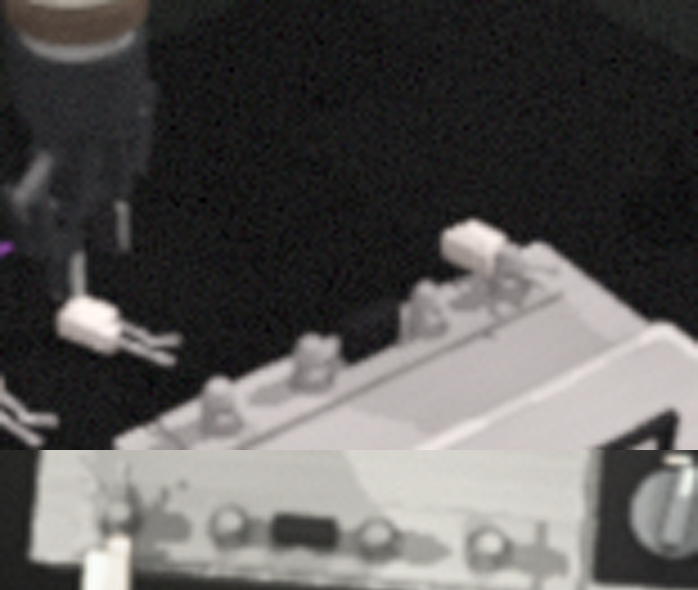

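Clip A is home on stud 4: its tab is against the stud at (480,250) and its seat estimate is within 3 mm of the hole. Now I'll grip clip B the same way.

```bash
python3 -m pendant '[[50,[0,0,-20],[0,0,0]],[50,[0,0,-38],[0,0,0]],[50,[0,0,-38],[0,0,0]],[0,[0,0,-38],[0,0,0]],[0,[0,0,-38],[0,0,0]],[0,[0,0,-38],[0,0,0]],[0,[0,0,-38],[0,0,0]]]' 60;python3 -m pendant '[[0,[0,0,40],[0,0,0]],[0,[0,0,85],[0,0,-5]],[0,[0,0,95],[0,0,-10]],[0,[0,0,95],[0,0,-10]]]'; python3 - <<'E'
from h import *
for c in(camera("scene"),camera("top")):
 print([(np.round(d["position"],4),round(d["confidence"],2)) for d in pinpoint(c,"clip1")],[(np.round(d["position"],4),round(d["confidence"],2)) for d in pinpoint(c,"clip1_seat")])
E
```

```text
time: 18.7
ee_pos: [0.4478, -0.0336, 0.0107]
tcp_rot: [180.0, 0.1, -159.0]
wrist_force: [-1.0, -0.0, 5.2]
opening: 0.0219
time: 19.2
ee_pos: [0.4482, -0.0337, 0.1064]
tcp_rot: [180.0, 0.2, -168.9]
wrist_force: [-0.3, -0.2, -0.8]
opening: 0.0221
[(array([ 0.354 , -0.2073,  0.0087]), 0.71), (array([0.6104, 0.1276, 0.0853]), 0.64), (array([ 0.3415, -0.0912,  0.0133]), 0.57), (array([ 0.4427, -0.0341,  0.1046]), 0.5), (array([ 0.4469, -0.1248,  0.0103]), 0.47)] [(array([0.6438, 0.1163, 0.0852]), 0.45)]
[(array([0.606 , 0.1318, 0.0831]), 0.72), (array([ 0.4675, -0.2046,  0.0099]), 0.66), (array([ 0.3563, -0.2065,  0.0061]), 0.51)] [(array([0.6421, 0.123 , 0.0908]), 0.51)]
```

```bash
python3 -m pendant '[[0,[20,6,0],[0,0,-8]],[0,[45,13,0],[0,0,-14]],[0,[70,20,-5],[0,0,-17.4]],[0,[94.6,28.5,-14],[0,0,-17.4]],[0,[94.6,28.5,-14],[0,0,-17.4]],[0,[94.6,28.5,-14],[0,0,-17.4]],[0,[94.6,28.5,-14],[0,0,-17.4]]]'; python3 - <<'E'
from h import *
p=camera("scene");print(get_obs()["ee_pos"])
crop(p,262,165,100,75,7,"pics/d2.png",.8)
e=np.array(get_obs()["ee_pos"])
C=lambda P:((proj(p,P)-[262,165]+.5)*7-.5).round(1)
a=np.radians(-6.3);X=np.array([np.cos(a),np.sin(a),0]);Y=np.array([-np.sin(a),np.cos(a),0]);W=np.array([.629,.0203,0])
print(C(W-.04*Y+[0,0,.105]),[C(e+dx*X+.064*X-.006*Y+[0,0,-.001]) for dx in(-.004,0,.003)],C(e+.056*X+.0135*Y+[0,0,-.001]))
E
```

```text
time: 20.38
ee_pos: [0.5415, -0.0053, 0.0912]
tcp_rot: [179.9, 0.0, 173.7]
wrist_force: [-0.6, -0.4, 0.7]
opening: 0.0222
[ 0.54156777 -0.00536153  0.09128577]
[400.1 424.8] [array([354.6, 419.9]), array([361.4, 426.2]), array([366.4, 430.9])] [392.4 393.4]
```

View pics/d2.png

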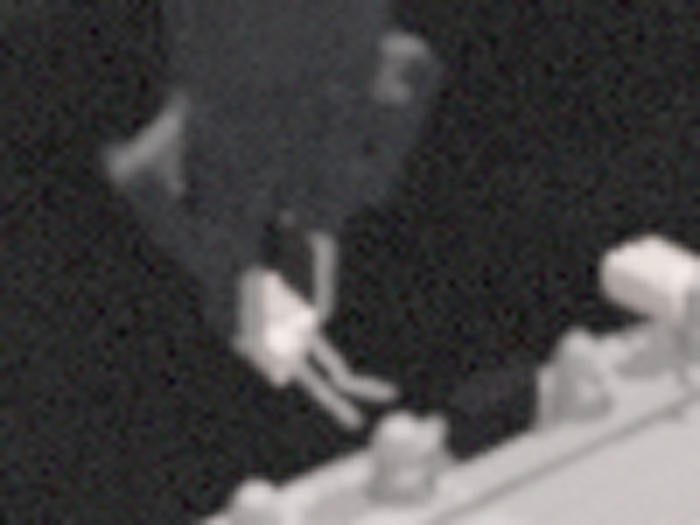

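The leg tip at (362,425) lies where the model puts it. Inserting.

```bash
python3 -m pendant '[[0,[1,0.4,1],[0,0,0]],[0,[6,-0.1,1.2],[0,0,0]],[0,[11,-0.7,1.2],[0,0,0]],[0,[16,-1.2,1.2],[0,0,0]],[0,[21,-1.8,1.2],[0,0,0]],[0,[26,-2.3,1.2],[0,0,0]],[0,[26,-2.3,1.2],[0,0,0]]]'
```

```text
time: 21.3
ee_pos: [0.5679, -0.0077, 0.0923]
tcp_rot: [179.9, 0.0, 173.7]
wrist_force: [0.6, -0.4, -0.4]
opening: 0.0218
```

```bash
python3 -m pendant '[[0,[5,-0.6,0],[0,0,0]],[0,[10,-1.1,0],[0,0,0]],[0,[14,-1.5,0],[0,0,0]],[0,[18,-2,0],[0,0,0]],[0,[22,-2.4,0],[0,0,0]],[0,[24,-2.6,0],[0,0,0]],[0,[24,-2.6,0],[0,0,0]]]'; python3 -m pendant '[[0,[1,-0.1,0],[0,0,0]],[0,[2,-0.2,0],[0,0,0]],[0,[3,-0.3,0],[0,0,0]],[0,[3,-0.3,0],[0,0,0]]]'
```

```text
time: 22.18
ee_pos: [0.5923, -0.0104, 0.0925]
tcp_rot: [180.0, 0.1, 173.7]
wrist_force: [2.0, 0.4, -0.7]
opening: 0.0216
time: 22.68
ee_pos: [0.5953, -0.0109, 0.0924]
tcp_rot: [180.0, 0.1, 173.7]
wrist_force: [0.1, -0.5, -0.3]
opening: 0.0218
```

```bash
python3 -m pendant '[[0,[1,-0.1,0],[0,0,0]],[0,[2,-0.2,0],[0,0,0]],[0,[3,-0.3,0],[0,0,0]],[0,[3,-0.3,0],[0,0,0]]]'
```

```text
time: 23.18
ee_pos: [0.5961, -0.011, 0.0921]
tcp_rot: [180.0, -0.2, 173.7]
wrist_force: [-11.6, 1.2, 4.6]
opening: 0.022
```

The shoulder has stopped. I'll release and go over clip C.

```bash
python3 -m pendant '[[42,[-1,0,0],[0,0,0]],[42,[-1,0,0],[0,0,0]],[42,[-1,0,0],[0,0,0]],[42,[-1,0,25],[0,0,0]],[45,[-1,0,60],[0,0,0]],[50,[-30,-20,70],[0,0,4]],[50,[-70,-50,60],[0,0,8]],[50,[-110,-80,40],[0,0,12.8]],[50,[-147.6,-112.5,0],[0,0,12.8]],[50,[-147.6,-112.5,-30],[0,0,12.8]],[50,[-147.6,-112.5,-45],[0,0,12.8]],[50,[-147.6,-112.5,-45],[0,0,12.8]]]'; python3 - <<'E'
from h import *
for c in(camera("scene"),camera("top")):
 for l in("clip1","clip1_seat","bar"):print(l,[(np.round(d["position"],4),round(d["confidence"],2)) for d in pinpoint(c,l)])
E
```

```text
time: 24.68
ee_pos: [0.4485, -0.1231, 0.0468]
tcp_rot: [179.9, -0.2, -173.5]
wrist_force: [0.3, 0.3, -0.4]
opening: 0.0424
clip1 [(array([ 0.3547, -0.2078,  0.0111]), 0.74), (array([ 0.5913, -0.0093,  0.0869]), 0.65), (array([ 0.4504, -0.1241,  0.008 ]), 0.58), (array([ 0.4674, -0.2093,  0.0111]), 0.52), (array([0.6102, 0.1274, 0.084 ]), 0.48), (array([0.6232, 0.417 , 0.0018]), 0.27)]
clip1_seat [(array([0.6274, 0.0213, 0.0735]), 0.34)]
bar [(array([0.6304, 0.0179, 0.074 ]), 0.62)]
clip1 [(array([0.605 , 0.1259, 0.0803]), 0.73), (array([ 0.3458, -0.0861,  0.0089]), 0.55), (array([ 0.5951, -0.0126,  0.0875]), 0.44)]
clip1_seat [(array([0.6424, 0.1202, 0.0901]), 0.69), (array([0.6205, 0.4186, 0.0036]), 0.18)]
bar [(array([0.6313, 0.0211, 0.0741]), 0.82)]
```

Clip B reads home at (0.593,-0.011), and clip C is where expected. Gripping clip C.

```bash
python3 -m pendant '[[50,[0,0,-20],[0,0,0]],[50,[0,0,-38],[0,0,0]],[50,[0,0,-38],[0,0,0]],[0,[0,0,-38],[0,0,0]],[0,[0,0,-38],[0,0,0]],[0,[0,0,-38],[0,0,0]],[0,[0,0,-38],[0,0,0]]]' 60;python3 -m pendant '[[0,[0,0,40],[0,0,0]],[0,[0,0,85],[0,0,-5]],[0,[0,0,95],[0,0,-10]],[0,[0,0,95],[0,0,-10]]]'; python3 - <<'E'
from h import *
for c in(camera("scene"),camera("top")):
 print([(np.round(d["position"],4),round(d["confidence"],2)) for d in pinpoint(c,"clip1")],[(np.round(d["position"],4),round(d["confidence"],2)) for d in pinpoint(c,"clip1_seat")])
E
```

```text
time: 25.95
ee_pos: [0.4494, -0.1235, 0.0103]
tcp_rot: [-180.0, -0.1, -173.5]
wrist_force: [-0.4, 0.1, 6.9]
opening: 0.0221
time: 26.45
ee_pos: [0.4498, -0.1237, 0.106]
tcp_rot: [-180.0, -0.0, 176.5]
wrist_force: [-0.1, -0.2, -0.7]
opening: 0.0219
[(array([ 0.4659, -0.2081,  0.0122]), 0.73), (array([ 0.4498, -0.122 ,  0.1041]), 0.7), (array([ 0.59  , -0.0109,  0.0847]), 0.69), (array([ 0.3553, -0.207 ,  0.012 ]), 0.68), (array([0.6102, 0.1277, 0.0825]), 0.67), (array([ 0.3415, -0.0937,  0.0111]), 0.39)] [(array([0.6464, 0.1168, 0.087 ]), 0.58)]
[(array([0.6073, 0.1287, 0.0785]), 0.77), (array([ 0.5926, -0.0079,  0.0857]), 0.55), (array([ 0.3468, -0.0869,  0.0128]), 0.39)] [(array([0.6427, 0.1231, 0.0938]), 0.67)]
```

```bash
python3 -m pendant '[[0,[20,14,0],[0,0,-2.8]],[0,[45,30,0],[0,0,-2.8]],[0,[70,46,-5],[0,0,-2.8]],[0,[86.4,59.1,-13.6],[0,0,-2.8]],[0,[86.4,59.1,-13.6],[0,0,-2.8]],[0,[86.4,59.1,-13.6],[0,0,-2.8]]]'; python3 -m pendant '[[0,[1,0,0.5],[0,0,0]],[0,[1,0,0.5],[0,0,0]],[0,[1,0,0.5],[0,0,0]]]';python3 - <<'E'
from h import *
print([(np.round(d["position"],4),round(d["confidence"],2)) for c in (camera("scene"),camera("top")) for d in pinpoint(c,"clip1")+pinpoint(c,"stud1_hole")])
E
```

```text
time: 27.5
ee_pos: [0.5347, -0.0645, 0.0906]
tcp_rot: [-180.0, -0.2, 173.7]
wrist_force: [0.1, 0.9, -0.8]
opening: 0.0221
time: 27.88
ee_pos: [0.5356, -0.0647, 0.0914]
tcp_rot: [-180.0, -0.2, 173.7]
wrist_force: [0.2, -0.8, -0.2]
opening: 0.022
[(array([ 0.47  , -0.2075,  0.0119]), 0.71), (array([ 0.3412, -0.0926,  0.0114]), 0.69), (array([ 0.5341, -0.0634,  0.0933]), 0.66), (array([ 0.3557, -0.2043,  0.0126]), 0.54), (array([0.609 , 0.1291, 0.0829]), 0.46), (array([ 0.5896, -0.0107,  0.0819]), 0.45), (array([ 0.5737, -0.0754,  0.0897]), 0.42), (array([ 0.4234, -0.4153, -0.    ]), 0.35), (array([ 0.6205, -0.0789,  0.0904]), 0.89), (array([ 0.4677, -0.2049,  0.0104]), 0.64), (array([ 0.3542, -0.2071,  0.0058]), 0.55), (array([0.6044, 0.1322, 0.0817]), 0.47)]
```

Good. Inserting on stud 1.

```bash
python3 -m pendant '[[0,[6,-0.6,1],[0,0,0]],[0,[11,-1.2,1],[0,0,0]],[0,[16,-1.7,1],[0,0,0]],[0,[21,-2.3,1],[0,0,0]],[0,[26,-2.8,1],[0,0,0]],[0,[26,-2.8,1],[0,0,0]]]'
```

```text
time: 28.92
ee_pos: [0.5619, -0.0673, 0.092]
tcp_rot: [-180.0, -0.2, 173.7]
wrist_force: [-0.1, 0.4, -0.2]
opening: 0.0217
```

```bash
python3 -m pendant '[[0,[5,-0.6,0],[0,0,0]],[0,[10,-1.1,0],[0,0,0]],[0,[14,-1.5,0],[0,0,0]],[0,[18,-2,0],[0,0,0]],[0,[22,-2.4,0],[0,0,0]],[0,[24,-2.6,0],[0,0,0]],[0,[24,-2.6,0],[0,0,0]]]'; python3 -m pendant '[[0,[1,-0.1,0],[0,0,0]],[0,[2,-0.2,0],[0,0,0]],[0,[3,-0.3,0],[0,0,0]],[0,[3,-0.3,0],[0,0,0]]]'
```

```text
time: 29.8
ee_pos: [0.5861, -0.0702, 0.0919]
tcp_rot: [-180.0, -0.2, 173.7]
wrist_force: [0.3, 0.5, -0.5]
opening: 0.0219
time: 30.3
ee_pos: [0.5883, -0.0705, 0.0919]
tcp_rot: [-180.0, -0.3, 173.7]
wrist_force: [-4.8, 0.2, 1.3]
opening: 0.0219
```

```bash
python3 -m pendant '[[0,[1,-0.1,0],[0,0,0]],[0,[2,-0.2,0],[0,0,0]],[0,[2.5,-0.2,0],[0,0,0]],[0,[2.5,-0.2,0],[0,0,0]]]'; python3 -m pendant '[[42,[-1,0,0],[0,0,0]],[42,[-1,0,0],[0,0,0]],[42,[-1,0,0],[0,0,0]],[42,[-1,0,25],[0,0,0]],[45,[-1,0,60],[0,0,0]],[50,[-40,-20,100],[0,0,0]],[50,[-90,-60,120],[0,0,0]],[50,[-130,-110,120],[0,0,0]],[50,[-150,-140,120],[0,0,0]],[50,[-150,-140,120],[0,0,0]]]'; python3 - <<'E'
from h import *
p=camera("scene");q=camera("top")
a=cv2.resize(p["img"][165:275,232:400],None,fx=4,fy=4,interpolation=cv2.INTER_CUBIC)
b=cv2.resize(q["img"][146:182,200:368],None,fx=4,fy=4,interpolation=cv2.INTER_CUBIC)
cv2.imwrite("pics/e1.png",np.vstack([a,b])[:,:,::-1])
for c in(p,q):
 for l in("clip1","clip1_seat","bar","selector_grip"):print(l,[(np.round(d["position"],4),round(d["confidence"],2)) for d in pinpoint(c,l)])
E
```

```text
time: 30.8
ee_pos: [0.5886, -0.0705, 0.0916]
tcp_rot: [-180.0, -0.6, 173.7]
wrist_force: [-13.6, 2.0, 5.0]
opening: 0.0222
time: 32.05
ee_pos: [0.4375, -0.2124, 0.2122]
tcp_rot: [-179.9, -0.5, 173.5]
wrist_force: [0.9, -0.3, -0.2]
opening: 0.0426
clip1 [(array([ 0.4672, -0.2051,  0.0131]), 0.77), (array([0.642 , 0.1188, 0.0926]), 0.73), (array([ 0.5853, -0.0701,  0.083 ]), 0.68), (array([ 0.5912, -0.0096,  0.0828]), 0.58), (array([ 0.3553, -0.2061,  0.01  ]), 0.56), (array([0.6066, 0.1258, 0.0865]), 0.45)]
clip1_seat [(array([0.6443, 0.1185, 0.0829]), 0.68)]
bar [(array([0.6306, 0.0175, 0.0751]), 0.95)]
selector_grip [(array([ 0.6392, -0.1805,  0.0826]), 0.88), (array([ 0.6213, -0.0783,  0.0889]), 0.65)]
clip1 [(array([ 0.5834, -0.0705,  0.0829]), 0.72), (array([ 0.3536, -0.2057,  0.0109]), 0.68), (array([ 0.4657, -0.2065,  0.0107]), 0.54), (array([ 0.5937, -0.0121,  0.086 ]), 0.52), (array([0.6049, 0.1294, 0.0828]), 0.46), (array([ 0.3446, -0.0867,  0.0116]), 0.44)]
clip1_seat [(array([ 0.6303,  0.0169, -0.0007]), 0.62), (array([0.6412, 0.1193, 0.0919]), 0.61)]
bar [(array([0.6317, 0.0208, 0.0722]), 0.92)]
selector_grip [(array([ 0.6356, -0.1844,  0.0868]), 0.79)]
```

View pics/e1.png

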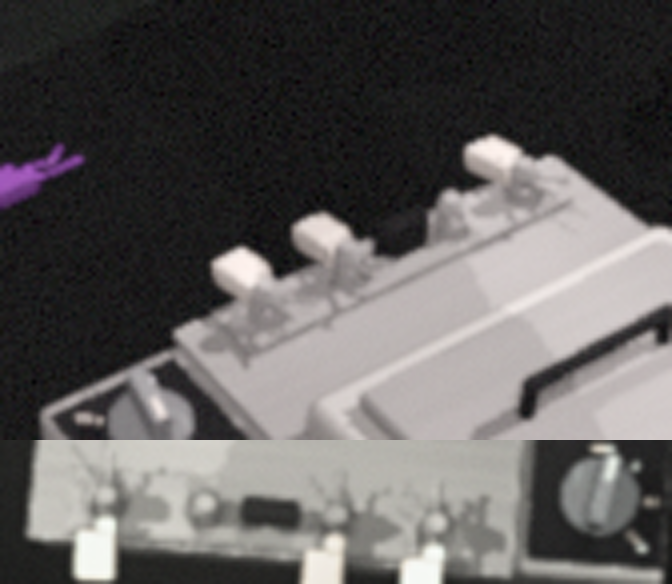

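All three clips are home on studs 4, 2 and 1, with their shoulders against the studs, and the bar is flat. The knob pointer is still at off. Now over the knob; the jaws are already across its finger bar.

```bash
python3 -m pendant '[[50,[50,7,0],[0,0,0]],[50,[100,15,0],[0,0,0]],[50,[150,23,0],[0,0,0]],[50,[200,30.4,-20],[0,0,0]],[50,[200,30.4,-60],[0,0,0]],[50,[200,30.4,-90],[0,0,0]],[50,[200,30.4,-110],[0,0,0]],[50,[200,30.4,-121],[0,0,0]],[50,[200,30.4,-121],[0,0,0]],[0,[200,30.4,-121],[0,0,0]],[0,[200,30.4,-121],[0,0,0]],[0,[200,30.4,-121],[0,0,0]],[0,[200,30.4,-121],[0,0,0]]]' 25
```

```text
time: 34.17
ee_pos: [0.6394, -0.1824, 0.0922]
tcp_rot: [-179.7, -0.4, 173.7]
wrist_force: [-0.3, -12.8, 1.4]
opening: 0.0109
```

The sideways force says the knob lies a little toward -y, so I'll shift to ease it.

```bash
python3 -m pendant '[[0,[-1.5,-1,0],[0,0,0]],[0,[-1.5,-2,0],[0,0,0]],[0,[-1.5,-2,0],[0,0,0]]]'
```

```text
time: 34.55
ee_pos: [0.6391, -0.1831, 0.0923]
tcp_rot: [-179.8, -0.3, 173.7]
wrist_force: [6.7, 5.1, -6.2]
opening: 0.0113
```

```bash
python3 -m pendant '[[0,[0,0.5,0],[0,0,-8]],[0,[0,0.5,0],[0,0,-18]],[0,[0,0.5,0],[0,0,-28]],[0,[-0.5,0.5,0],[0,0,-38]],[0,[-1,0.5,0],[0,0,-48]],[0,[-1,0.5,0],[0,0,-58]],[0,[-1.5,0.5,0],[0,0,-68]],[0,[-2,0.5,0],[0,0,-78]],[0,[-2,0.5,0],[0,0,-86]],[0,[-2,0.5,0],[0,0,-90]],[0,[-2,0.5,0],[0,0,-90]],[0,[-2,0.5,0],[0,0,-90]]]'
```

```text
time: 36.05
ee_pos: [0.6376, -0.184, 0.0924]
tcp_rot: [-179.9, -0.2, 83.7]
wrist_force: [4.3, -7.4, -6.0]
opening: 0.0109
```

```bash
python3 -m pendant '[[50,[0,0,0],[0,0,0]],[50,[0,0,0],[0,0,0]],[50,[0,0,0],[0,0,0]],[50,[0,0,40],[0,0,0]],[50,[0,0,90],[0,0,0]],[50,[-50,0,110],[0,0,0]],[50,[-110,-20,110],[0,0,0]],[50,[-170,-40,110],[0,0,0]],[50,[-220,-60,110],[0,0,0]],[50,[-220,-60,110],[0,0,0]],[50,[-220,-60,110],[0,0,0]]]';python3 - <<'E'
from h import *
p=camera("scene");q=camera("top")
a=cv2.resize(p["img"][165:275,232:400],None,fx=4,fy=4,interpolation=cv2.INTER_CUBIC)
b=cv2.resize(q["img"][146:182,200:368],None,fx=4,fy=4,interpolation=cv2.INTER_CUBIC)
cv2.imwrite("pics/f1.png",np.vstack([a,b])[:,:,::-1])
for c in(p,q):
 for l in("clip1","bar","saucers","glass1","cup"):print(l,[(np.round(d["position"],4),round(d["confidence"],2)) for d in pinpoint(c,l)])
E
```

```text
time: 37.42
ee_pos: [0.418, -0.244, 0.2029]
tcp_rot: [-180.0, -0.2, 83.6]
wrist_force: [1.2, -0.0, -0.1]
opening: 0.0426
clip1 [(array([ 0.3412, -0.0932,  0.0114]), 0.7), (array([ 0.5935, -0.0105,  0.0829]), 0.67), (array([ 0.3541, -0.2046,  0.0082]), 0.6), (array([ 0.4671, -0.2039,  0.0117]), 0.52), (array([ 0.5851, -0.0692,  0.0864]), 0.49), (array([0.6112, 0.128 , 0.0828]), 0.48)]
bar [(array([0.6318, 0.0197, 0.0733]), 0.58)]
saucers [(array([ 0.4243, -0.4158,  0.0016]), 0.72)]
glass1 [(array([ 6.230e-01, -4.286e-01, -2.000e-04]), 0.72)]
cup [(array([0.6224, 0.4202, 0.0011]), 0.71), (array([0.6072, 0.128 , 0.0856]), 0.26)]
clip1 [(array([ 0.3426, -0.0888,  0.0099]), 0.71), (array([0.6075, 0.1279, 0.0815]), 0.67), (array([ 0.5956, -0.0118,  0.0855]), 0.63), (array([ 0.5856, -0.0729,  0.0816]), 0.62), (array([ 0.468 , -0.2066,  0.0107]), 0.61), (array([ 0.354 , -0.2059,  0.0092]), 0.51)]
bar [(array([0.6288, 0.0199, 0.0715]), 0.9), (array([ 0.62  , -0.0819,  0.0929]), 0.27)]
saucers []
glass1 [(array([ 0.5814, -0.0741,  0.0812]), 0.65), (array([ 0.6209, -0.4243, -0.0017]), 0.59)]
cup [(array([0.6211, 0.4183, 0.004 ]), 0.95)]
```

The picture limit is reached, so I'll check the pointer numerically: brightness around the knob axis, with angle clockwise from the warmer's x.

```bash
python3 - <<'E'
from h import *
for n,K in(("top",(.637,-.182)),("scene",(.637,-.182))):
    p=camera(n);g=p["img"].astype(np.float32).mean(2)
    if n=="top": old=cv2.imread("pics/top0.png").astype(np.float32).mean(2)
    else: old=cv2.imread("pics/scene0.png").astype(np.float32).mean(2)
    for nm,im in(("old",old),("new",g)):
        out=[]
        for th in range(-45,316,15):
            a=np.radians(-6.3-th)
            v=[cv2.getRectSubPix(im,(1,1),tuple(map(float,proj(p,[K[0]+r*np.cos(a),K[1]+r*np.sin(a),.098]))))[0,0] for r in np.arange(.008,.021,.002)]
            out.append((th,int(np.mean(v))))
        print(n,nm,out)
E
```

```text
top old [(-45, 160), (-30, 164), (-15, 196), (0, 238), (15, 197), (30, 128), (45, 129), (60, 106), (75, 110), (90, 115), (105, 124), (120, 124), (135, 131), (150, 132), (165, 136), (180, 153), (195, 177), (210, 179), (225, 162), (240, 159), (255, 162), (270, 164), (285, 163), (300, 160), (315, 160)]
top new [(-45, 137), (-30, 133), (-15, 127), (0, 122), (15, 115), (30, 111), (45, 124), (60, 115), (75, 163), (90, 184), (105, 131), (120, 81), (135, 83), (150, 93), (165, 100), (180, 101), (195, 100), (210, 99), (225, 91), (240, 83), (255, 114), (270, 138), (285, 138), (300, 139), (315, 137)]
scene old [(-45, 109), (-30, 160), (-15, 170), (0, 194), (15, 214), (30, 156), (45, 116), (60, 112), (75, 114), (90, 109), (105, 82), (120, 72), (135, 104), (150, 138), (165, 148), (180, 154), (195, 161), (210, 153), (225, 112), (240, 65), (255, 49), (270, 46), (285, 49), (300, 68), (315, 109)]
scene new [(-45, 122), (-30, 117), (-15, 113), (0, 113), (15, 113), (30, 115), (45, 124), (60, 145), (75, 184), (90, 201), (105, 131), (120, 71), (135, 77), (150, 97), (165, 102), (180, 101), (195, 101), (210, 92), (225, 69), (240, 62), (255, 99), (270, 138), (285, 145), (300, 135), (315, 122)]
```

Both cameras put the pointer at about 90° clockwise from where it started, which is two dots. Clips, bar and bystanders are all in place, so I'm handing in.

```bash
python3 -c "
from workcell import *
print(get_obs()['wrist_force']); print(job_done())"
```

```text
[ 0.95610326  0.00424934 -0.11382903]
the job is handed in; nothing more can be done
None
```

The job is done and handed in at about 38 s. The bar is seated over the four studs, the three white clips present are pushed home on studs 4, 2 and 1, and the knob was then turned to two dots. The purple and turquoise look-alikes were left alone.

**Last checks:**
- **Bar:** it reads within about 3 mm of its seat, at z between 71 and 73 mm.
- **Clips:** each was pushed until its shoulder stopped on the stud (−6 to −14 N), and all three read home in both cameras. Their tabs read 82–86 mm high instead of 91 mm, so they probably droop a little at the tab end.
- **Knob:** the pointer reads about 90° clockwise from off in both cameras. I checked this by image brightness only, because the 16-picture limit refused my last view.
- **Bystanders:** saucers, glass and mug are where they started, within measuring error. The top view missed the saucers, so that reading comes from the scene camera alone.
- **Robot:** the gripper is clear of everything, and the wrist force is about zero.

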